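Press the microtube caps shut along the row, then close the rack lid

TASK

The six flip caps on the microtubes in the white rack have been folded over but stand ajar. With the fingertips go lightly along the row and press every cap down until it sits flush on its tube, and after that push the rack's clear lid over and down until it is fully shut, so that the rack can go into the fridge. Only touch and push, lift nothing: leave the rack standing where it is, press gently, and do not disturb the things around it.

Things in the scene. Friction and masses are not known exactly. Their poses are not given: they have to be found in the camera images.
- microtube_rack: White microtube rack, loose, on a steel base, 0.7 to 1.1 kg, 62 x 164 mm, 46 mm high without caps. Origin: centre of underside; x across it from the tubes to the lid hinge, away from the robot (yaw within 0.4 rad), y along the row, z up. Six tubes pressed firmly into the front row: x -14 mm, y +60, +36, +12, -12, -36, -60 mm (tubes 1 to 6). Back row (x +12): empty holes. Clear lid hinged at x +32, z 48.5 mm.
- row_first (a point): Top centre of the cap of tube 1 as it lies when shut (fixed to the rack, 51.4 mm above its underside), at the rack's +y end of the row.
- row_last (a point): Top centre of the cap of tube 6 as it lies when shut (fixed to the rack, 51.4 mm above its underside), at the rack's -y end of the row.
- lid_edge (a point): Middle of the lid's free edge, on its outer face; moves with the lid. The lid is a clear panel 168 mm long, 64 mm from hinge to free edge, 2.5 mm thick, with a 10 mm skirt inside and a small blue lip at the free edge. The outer face, 9.5 mm from the hinge axis, looks to the far (+x) side when the lid stands open and is on top when shut.
- rack_lid (a joint): Hinge of the clear lid, rad: 0 shut (flat, top 58 mm above the rack's underside), 1.6 upright, more as it leans back away from the tubes, at most 2.1; starts at 1.7 to 2.0. Stiff hinge (0.025 N m): it stays where it is left and needs about 0.5 N at the free edge.
- cap_1 (a joint): Hinge of tube 1's blue flip cap, rad: 0 flush, grows as its free end rises. Cap 13.6 mm wide, 3 mm thick, flat top 10 mm across, bevelled rim. Hinge 8.5 mm to the rack's +y side of the tube centre, 2 mm below the shut cap's top; thumb lip (top 1.4 mm lower) 10 mm to the -y side: a finger going from tube 1 to tube 6 irons the cap down, the other way it catches the lip. Stays where left (0.007 N m, 0.4 N at the lip).
- cap_2 (a joint): Hinge of tube 2's blue flip cap, rad: 0 flush, grows as its free end rises. Cap 13.6 mm wide, 3 mm thick, flat top 10 mm across, bevelled rim. Hinge 8.5 mm to the rack's +y side of the tube centre, 2 mm below the shut cap's top; thumb lip (top 1.4 mm lower) 10 mm to the -y side: a finger going from tube 1 to tube 6 irons the cap down, the other way it catches the lip. Stays where left (0.007 N m, 0.4 N at the lip).
- cap_3 (a joint): Hinge of tube 3's blue flip cap, rad: 0 flush, grows as its free end rises. Cap 13.6 mm wide, 3 mm thick, flat top 10 mm across, bevelled rim. Hinge 8.5 mm to the rack's +y side of the tube centre, 2 mm below the shut cap's top; thumb lip (top 1.4 mm lower) 10 mm to the -y side: a finger going from tube 1 to tube 6 irons the cap down, the other way it catches the lip. Stays where left (0.007 N m, 0.4 N at the lip).
- cap_4 (a joint): Hinge of tube 4's blue flip cap, rad: 0 flush, grows as its free end rises. Cap 13.6 mm wide, 3 mm thick, flat top 10 mm across, bevelled rim. Hinge 8.5 mm to the rack's +y side of the tube centre, 2 mm below the shut cap's top; thumb lip (top 1.4 mm lower) 10 mm to the -y side: a finger going from tube 1 to tube 6 irons the cap down, the other way it catches the lip. Stays where left (0.007 N m, 0.4 N at the lip).
- cap_5 (a joint): Hinge of tube 5's blue flip cap, rad: 0 flush, grows as its free end rises. Cap 13.6 mm wide, 3 mm thick, flat top 10 mm across, bevelled rim. Hinge 8.5 mm to the rack's +y side of the tube centre, 2 mm below the shut cap's top; thumb lip (top 1.4 mm lower) 10 mm to the -y side: a finger going from tube 1 to tube 6 irons the cap down, the other way it catches the lip. Stays where left (0.007 N m, 0.4 N at the lip).
- cap_6 (a joint): Hinge of tube 6's blue flip cap, rad: 0 flush, grows as its free end rises. Cap 13.6 mm wide, 3 mm thick, flat top 10 mm across, bevelled rim. Hinge 8.5 mm to the rack's +y side of the tube centre, 2 mm below the shut cap's top; thumb lip (top 1.4 mm lower) 10 mm to the -y side: a finger going from tube 1 to tube 6 irons the cap down, the other way it catches the lip. Stays where left (0.007 N m, 0.4 N at the lip).
- marker: White marker with a blue cap, 15 x 131 x 15 mm, lying before the rack; bystander. Origin: centre of its underside.
- coverslip_box: Small blue coverslip box, 48 x 64 x 20 mm, beside the rack's +y end; bystander. Origin: centre of its underside.
- specimen_cup: Lidded specimen cup with a blue lid, 62 mm across, 64 mm high, beside the rack's -y end; bystander. Origin: centre of its underside.
- dropper_bottle: Amber dropper bottle, 26 mm across, 87 mm high, behind the rack's +y end; bystander. Origin: centre of its underside.
- forceps: Steel forceps, 18 x 129 x 8 mm, lying at the front right of the worktop; bystander. Origin: centre of its underside.
- logbook: Red spiral notebook, 210 x 154 x 15 mm, lying to the left with a pen on it; bystander. Origin: centre of its underside.
- pen: Grey pen, 7 x 144 x 10 mm, lying on the notebook; bystander. Origin: centre of its underside.

How it is judged:
On the way, in this order (a step that is already met when the one before it is completed fails the run):
1. all six caps are pressed flush while the lid still stands open (value of joint each of cap_1, cap_2, cap_3, cap_4, cap_5, cap_6 below 0.12 rad and value of joint rack_lid above 0.5 rad), for 0.2 s.
2. the lid is fully shut (value of joint rack_lid below 0.07 rad), for 0.2 s.
At the end, for the whole second after the job is handed in: All six caps within 0.12 rad of flush, the lid within 0.07 rad of shut, the rack flat and at rest within 25 mm of where it stood (value of joint each of cap_1, cap_2, cap_3, cap_4, cap_5, cap_6 below 0.12 rad and value of joint rack_lid below 0.07 rad and distance of microtube_rack from where it was at the start of the episode below 0.025 m and angle between microtube_rack's own z axis and vertical below 0.05 rad and linear speed of microtube_rack below 0.01 m/s); the robot touches nothing.
It fails at once if the rack is lifted off the worktop (over 10 mm) or tipped (over 0.15 rad) (height (world z) of microtube_rack above 0.01 m or angle between microtube_rack's own z axis and vertical above 0.15 rad).
It fails at once if the rack is shoved more than 40 mm (distance of microtube_rack from where it was at the start of the episode above 0.04 m).
It fails at once if the lid is brought down on caps that still stand ajar (value of joint rack_lid below 0.15 rad and value of joint any of cap_1, cap_2, cap_3, cap_4, cap_5, cap_6 above 0.2 rad).
It fails at once if the rack, its caps or its lid are pressed hard (over 40 N) (contact force between any of the fingers, the arm and microtube_rack above 40 N).
It fails at once if a thing standing around is moved more than 20 mm (distance of any of marker, coverslip_box, specimen_cup, dropper_bottle, forceps, logbook, pen from where it was at the start of the episode above 0.02 m).
It also fails if it takes over 67 s, if anything falls off the work surface, if the arm or the gripper's body presses on something with over 40 N, if the wrist force passes 120 N, or if a joint passes its speed limit or range.

ROBOT

A 6-joint arm with a two-finger parallel gripper is mounted at the origin on a cart in front of the work surface, level with it; the furniture and walls round the work are solid. World frame = base frame: x ahead of the robot, y to its left, z up, the work surface at z = 0. Lengths are in m, angles in rad, forces in N, time in s.
With the tool pointing down it reaches from about 0.325 to 0.9 m from the base axis. Payload 6.1 kg.
Tool frame: the origin (TCP) lies midway between the tips of the shut fingers; the grasp point (between the pads) lies 19 mm behind it; z points along the fingers, y is the line along which they close (so a half turn about z gives the same grasp; the last joint's range is limited). The gripper opens to 87 mm and grips with 3 to 60 N. Pads are 19 mm wide; open, the fingers measure 117 mm over their backs; the gripper's body (75 mm by 190 mm) begins 51 mm behind the grasp point.
Start: joints at [1.019, 0.22, 1.526, -0, 1.395, -0.126], TCP at [0.258, 0.569, 0.223] pointing down, gripper open.
Joint ranges: [-2.98, 2.98], [-0.91, 2.08], [0.09, 2.57], [-1.24, 4.39], [0.2, 2.65], [-2.68, 2.68]. Speed limits (rad/s): [2.57, 2.57, 3.01, 3.14, 3.14, 3.14].

INTERFACE

Orientations are given as a unit quaternion [w, x, y, z].
In Python, from bench import bot, claw, ik, capture, camera_info gives the robot as it stands. Calls block until the motion is done:
- bot.move_pose(position, orientation): joint-space move of the TCP to a pose.
- bot.line_to(position, rotation=None, feed=0.15): straight line of the TCP; rotation=None keeps the orientation; feed is the mean speed in m/s.
- bot.set_joints(angles): joint-space move.
- claw.move_gripper(opening, f_grip=None): finger opening in m; f_grip is the grip in N (None keeps the last); returns when the fingers have stopped.
- bot.wait(seconds).
- ik(position, orientation): joint angles nearest the present ones, or None.
- capture(name): name is "side" or "top" or "wrist"; returns (picture, depth): 420x560x3 uint8, blue, green, red; 420x560 float32, m along the optical axis (not along the pixel's ray), 0 where there is no reading.
- camera_info(name): a dict with "intrinsics" (3x3 intrinsics, pixels), "D" ([k1, k2, p1, p2, k3] as OpenCV has them; the pictures are not rectified), "position" and "attitude" of the camera in the world; the wrist camera has in their place "mount" (4x4, takes a point from camera to tool coordinates, whose origin is the TCP and whose axes are the flange's). Camera axes: x right, y up, looking along -z (the intrinsics and any distortion apply to the point x, -y, -z); pixel columns grow to the right and rows downward; lengths in m; the calibration is good to about 2 mm. A picture is of the moment at which its call begins: read the wrist's pose just before it. camera_info takes no time and is no camera call.
A pose or a line that the arm cannot do raises bot.MotionError and nothing moves.
- bot.finish_job(): hands the job in; it is judged then, once.
Readings, each from a call of its own:
- bot.get_t(): time.
- bot.get_qpos(): joint angles.
- bot.get_joint_vel(): joint speeds.
- bot.get_joint_torque(): joint torques, N m.
- bot.get_eef_pos(): TCP position.
- bot.get_eef_rot(): TCP orientation.
- bot.get_ft_force(): force on the tool from outside, world axes, zero at the start.
- bot.get_wrist_torque(): the same for the moment, N m.
- bot.get_gripper_width(): finger opening in m.
- bot.get_grip_force(): force on a finger pad.
Only numpy, scipy, OpenCV 4.12 (cv2) and the standard library are available. Lean on these libraries where they do the work, as an engineer would, in place of code of your own. Each camera call takes 0.05 s, during which the arm holds its last target. There are 200 camera calls.

## Working session

There is one attempt and no reset: what is moved stays moved. The work goes in short steps, each a Python script; the robot and the scene stay as the last script left them, time stands still between calls to the robot, and variables do not carry over. Pictures are saved under pics/ and viewed, at most 10 in all, crops included, and the job is handed in when it is done.

```bash
mkdir -p pics; ls; python3 - <<'E'
from bench import bot,claw,capture,camera_info
import cv2,numpy as np
for n in ("top","side"):
    p,d=capture(n); cv2.imwrite(f"pics/{n}0.png",p); np.savez(f"{n}0.npz",p=p,d=d)
    c=camera_info(n); print(n,c)
E
```

```text
pics
top {'intrinsics': array([[522.36955204,   0.        , 280.22283703],
       [  0.        , 522.36955204, 211.02760262],
       [  0.        ,   0.        ,   1.        ]]), 'D': array([0.0574716, 0.       , 0.       , 0.       , 0.       ]), 'position': array([ 0.28955514, -0.03751556,  1.41368231]), 'attitude': array([ 0.70648205,  0.06381233, -0.04902182, -0.70314149])}
side {'intrinsics': array([[422.42950729,   0.        , 278.98573761],
       [  0.        , 422.42950729, 215.61988843],
       [  0.        ,   0.        ,   1.        ]]), 'D': array([0.0388632, 0.       , 0.       , 0.       , 0.       ]), 'position': array([ 0.14528933, -0.95282236,  0.54478453]), 'attitude': array([ 0.83789101,  0.51622496, -0.09741978, -0.14818852])}
```

View pics/top0.png

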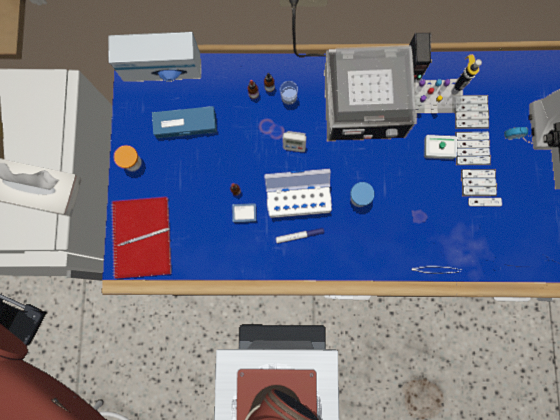

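View pics/side0.png

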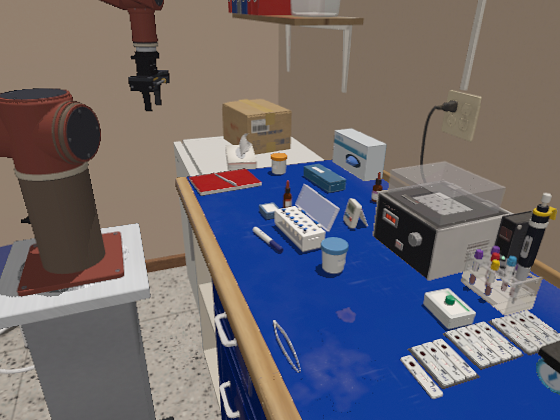

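The top view shows the rack at about (298,203), with the lid leaning back behind it at row 180. The coverslip box is at (244,213), the bottle at (236,190), the cup at (362,194) and the marker at (300,237). Next I'll take a closer wrist view.

```bash
cat > h.py <<'E'
from bench import bot,claw,ik,capture,camera_info
import cv2,numpy as np
from scipy.spatial.transform import Rotation as R
rot=lambda q:R.from_quat(q,scalar_first=True)
def campose(n):
    c=camera_info(n)
    if n=="wrist":
        T=np.eye(4);T[:3,:3]=rot(bot.get_eef_rot()).as_matrix();T[:3,3]=bot.get_eef_pos()
        return T@np.array(c["mount"])
    T=np.eye(4);T[:3,:3]=rot(c["attitude"]).as_matrix();T[:3,3]=c["position"];return T
def rays(n,px):
    c=camera_info(n)
    u=cv2.undistortPoints(np.float64(px).reshape(-1,1,2),c["intrinsics"],c["D"]).reshape(-1,2)
    return np.c_[u[:,0],-u[:,1],-np.ones(len(u))]
def onplane(n,px,z,T):
    r=rays(n,px)@T[:3,:3].T
    return T[:3,3]+r*((z-T[2,3])/r[:,2])[:,None]
def cloud(n,d,T):
    v,u=np.nonzero(d>0)
    return (rays(n,np.c_[u,v])*d[v,u][:,None])@T[:3,:3].T+T[:3,3],u,v
def quat(yaw):   # tool down; tool x at yaw
    return (R.from_euler('z',yaw)*R.from_euler('x',np.pi)).as_quat(scalar_first=True)
E
python3 - <<'E'
from h import *
T=campose("top")
print(onplane("top",[[268,216],[330,213],[298,203]],.046,T).round(3))
print(onplane("top",[[362,194]],.064,T).round(3), onplane("top",[[244,213],[236,190],[300,237]],.02,T).round(3))
print(camera_info("wrist")); print(bot.get_eef_rot(), bot.get_gripper_width())
for yaw in (0,np.pi/2,-np.pi/2,np.pi): print(yaw, rot(quat(yaw)).as_matrix().round(1).tolist(), ik([.5,-.06,.25],quat(yaw)))
E
```

```text
[[ 0.496  0.024  0.046]
 [ 0.505 -0.14   0.046]
 [ 0.532 -0.055  0.046]]
[[ 0.553 -0.222  0.064]] [[ 0.508  0.09   0.02 ]
 [ 0.572  0.113  0.02 ]
 [ 0.444 -0.061  0.02 ]]
{'intrinsics': array([[327.74103709,   0.        , 283.23963757],
       [  0.        , 327.74103709, 210.13400022],
       [  0.        ,   0.        ,   1.        ]]), 'D': array([0.01992061, 0.        , 0.        , 0.        , 0.        ]), 'mount': array([[ 1.21844980e-04,  9.61029520e-01,  2.76445738e-01,
         7.56026183e-02],
       [ 9.99999940e-01, -2.76117589e-05, -3.44766599e-04,
        -1.82038748e-04],
       [-3.23697726e-04,  2.76445764e-01, -9.61029466e-01,
        -1.61793188e-01],
       [ 0.00000000e+00,  0.00000000e+00,  0.00000000e+00,
         1.00000000e+00]])}
[-2.93197331e-04  2.11292201e-01  9.77422560e-01 -8.12367436e-04] 0.08643636179303335
0 [[1.0, 0.0, 0.0], [0.0, -1.0, -0.0], [0.0, 0.0, -1.0]] [-2.76149927e-01 -9.15118389e-02  1.80230941e+00 -4.44089210e-16
  1.43079508e+00  1.29464640e+00]
1.5707963267948966 [[0.0, 1.0, 0.0], [1.0, -0.0, -0.0], [0.0, 0.0, -1.0]] [-0.27614993 -0.09151184  1.80230941  0.          1.43079508 -0.27614993]
-1.5707963267948966 [[0.0, -1.0, -0.0], [-1.0, -0.0, -0.0], [0.0, 0.0, -1.0]] None
3.141592653589793 [[-1.0, 0.0, 0.0], [0.0, 1.0, 0.0], [0.0, 0.0, -1.0]] [-0.27614993 -0.09151184  1.80230941  0.          1.43079508 -1.84694625]
```

```bash
python3 - <<'E'
from h import *
bot.move_pose([.49,-.06,.25],quat(np.pi)); claw.move_gripper(0.0,5)
T=campose("wrist");p,d=capture("wrist");np.savez("w1.npz",p=p,d=d,T=T)
cv2.imwrite("pics/w1.png",cv2.resize(p,(800,600)))
print(bot.get_t(),bot.get_eef_pos(),bot.get_ft_force(),bot.get_gripper_width())
E
```

```text
4.0583 [ 0.48999123 -0.06002158  0.25001168] [ 0.19429391 -0.02715377  0.52780351] 0.00018737986042551518
```

View pics/w1.png

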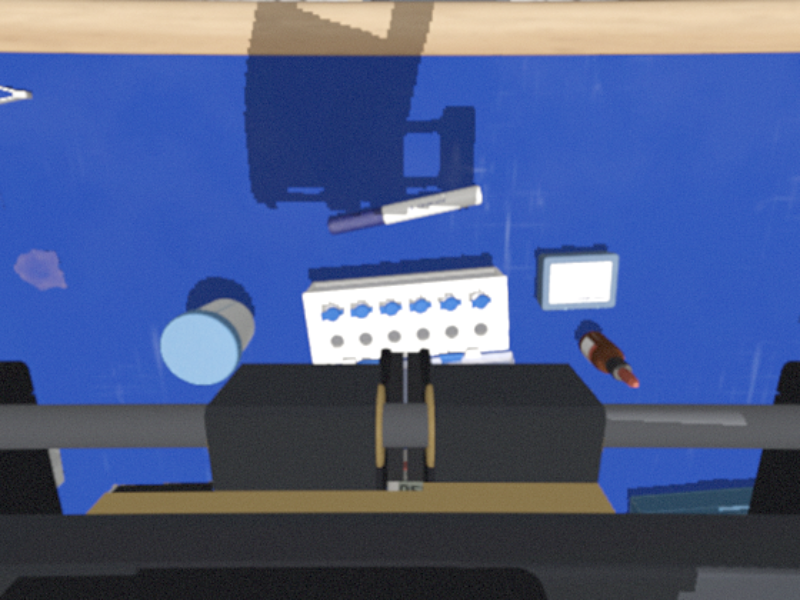

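The wrist view shows the white rack at scaled pixels (303–509, 270–362). The six blue caps run from (332,312) to (480,299), with tube 1 on the right, and the holes are in the row below them. The lid is behind the fingers.

```bash
python3 - <<'E'
from h import *
f=np.load("w1.npz");p,d,T=f['p'],f['d'],f['T']
P,u,v=cloud("wrist",d,T)
m=(P[:,2]>.038)&(P[:,2]<.052)&(u>205)&(u<362)&(v>180)&(v<256)
hsv=cv2.cvtColor(p,cv2.COLOR_BGR2HSV)[v,u]
w=m&(hsv[:,1]<60)&(hsv[:,2]>150)
print("top z",np.percentile(P[w,2],[5,50,95]).round(4)); 
r=cv2.minAreaRect(P[w][:,:2].astype(np.float32)*1000);print(r,cv2.boxPoints(r).round(1).tolist())
# caps: blue blobs
px=np.array([[332,312],[361,310],[390,308],[420,305],[450,302],[480,299]])*.7
b=((cv2.cvtColor(p,cv2.COLOR_BGR2HSV)[...,1]>110)).astype(np.uint8)
n,l,s,c=cv2.connectedComponentsWithStats(b)
C=[]
for q in px:
    i=l[int(q[1]),int(q[0])]; mm=(l[v,u]==i)
    print(s[i].tolist(),c[i].round(1),np.median(P[mm],0).round(4),P[mm,2].min().round(3),P[mm,2].max().round(3))
    C.append(c[i])
print(onplane("wrist",C,.051,T).round(4))
m=(P[:,2]>.07)&(u>205)&(u<362)&(P[:,0]>.53)&(P[:,0]<.62);print("lid",m.sum(),np.percentile(P[m],[2,50,98],axis=0).round(3) if m.sum() else '')
# top camera lid
g=np.load("top0.npz");P,u,v=cloud("top",g['d'],campose("top"))
m=(u>258)&(u<336)&(v>163)&(v<222)&(P[:,2]>.06);print("lid top",m.sum(),np.percentile(P[m],[2,50,98],axis=0).round(3))
m=(u>258)&(u<336)&(v>163)&(v<222)&(P[:,2]>.035)&(P[:,2]<.055)&(P[:,0]<.56);r=cv2.minAreaRect(P[m][:,:2].astype(np.float32)*1000);print(r)
E
```

```text
top z [0.0443 0.0457 0.0485]
((542.8118896484375, -57.10125732421875), (72.19575500488281, 165.29103088378906), 4.950026512145996) [[499.70001220703125, 22.100000381469727], [514.0, -142.60000610351562], [585.9000244140625, -136.3000030517578], [571.5999755859375, 28.399999618530273]]
[225, 216, 15, 8, 83] [232.1 219.4] [ 0.528  -0.1184  0.0552] 0.05 0.058
[246, 214, 14, 8, 82] [252.4 217.5] [ 0.5262 -0.0952  0.0539] 0.05 0.056
[266, 212, 15, 9, 84] [273.2 215.6] [ 0.524  -0.0718  0.0536] 0.05 0.056
[287, 210, 14, 9, 84] [293.6 213.8] [ 0.5219 -0.0479  0.0533] 0.05 0.055
[309, 208, 13, 9, 78] [314.8 212.2] [ 0.5199 -0.0241  0.0538] 0.05 0.057
[331, 207, 12, 9, 69] [336.4 210.8] [5.177e-01 4.000e-04 5.530e-02] 0.051 0.058
[[ 0.5294 -0.1192  0.051 ]
 [ 0.527  -0.0957  0.051 ]
 [ 0.5248 -0.0717  0.051 ]
 [ 0.5226 -0.0482  0.051 ]
 [ 0.5207 -0.0239  0.051 ]
 [ 0.519   0.0009  0.051 ]]
lid 0 
lid top 775 [[ 0.576 -0.134  0.061]
 [ 0.591 -0.054  0.084]
 [ 0.607  0.028  0.11 ]]
((531.0009765625, -58.10920715332031), (60.316471099853516, 166.69674682617188), 1.5586209297180176)
```

```bash
cat >> h.py <<'E'
O=np.array([.5377,-.0576]);YAW=.0865;Q=quat(np.pi+YAW)
def W(x,y,z): return [*(O+R.from_euler('z',YAW).as_matrix()[:2,:2]@[x,y]),z]
E
python3 - <<'E'
from h import *
Y=[.060,.036,.012,-.012,-.036,-.060]; off=-.002
bot.move_pose(W(-.014,Y[0]+off,.085),Q); bot.line_to(W(-.014,Y[0]+off,.064),feed=.08)
bot.wait(.2);F0=np.array(bot.get_ft_force()); F=lambda:np.array(bot.get_ft_force())-F0
def press(y,z):
    while z>.046:
        z-=.0005; bot.line_to(W(-.014,y,z),feed=.02); f=F()
        if f[2]>3 or np.linalg.norm(f)>8: break
    print("press",round(y,3),round(z,4),bot.get_eef_pos()[2].round(4),f.round(2)); return z
z=press(Y[0]+off,.0585)
for a,b in zip(Y,Y[1:]):
    z+=.0007; bot.line_to(W(-.014,a+off,z),feed=.02)
    for k in (1,2,3):
        bot.line_to(W(-.014,a+off-.008*k,z),feed=.04); f=F()
        if np.linalg.norm(f)>10: print("abort",f); raise SystemExit
    print("drag",f.round(2)); z=press(b+off,z)
bot.line_to(W(-.014,Y[5]+off,.10),feed=.1)
bot.move_pose([.46,-.06,.25],Q)
T=campose("wrist");p,d=capture("wrist");np.savez("w2.npz",p=p,d=d,T=T)
cv2.imwrite("pics/w2.png",cv2.resize(p[150:270,180:380],(800,480)))
print(bot.get_t())
E
```

```text
press 0.058 0.051 0.0516 [-2.54  1.44  6.82]
drag [ 0.53 -0.38  2.13]
press 0.034 0.0512 0.0516 [-1.22 -1.69  4.86]
drag [0.27 0.51 0.15]
press 0.01 0.0514 0.0517 [-1.58 -0.92  3.34]
drag [-0.04  0.86 -0.07]
press -0.014 0.0511 0.0516 [-1.56 -0.17  5.62]
drag [0.69 0.47 0.72]
press -0.038 0.0513 0.0517 [-1.83 -1.54  4.47]
drag [-0.15  0.83  0.5 ]
press -0.062 0.051 0.0516 [-1.64  0.42  5.94]
19.0417
```

View pics/w2.png

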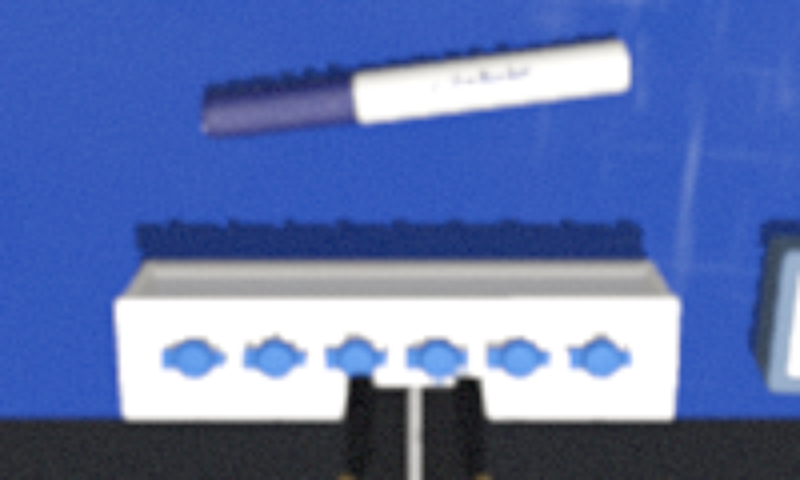

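The picture shows all six caps in the row at row ~357 of the crop, flat and uniform. Contact height was 51.6 mm at every tube, so they are flush. The rack hasn't moved noticeably. Next is the lid.

```bash
python3 - <<'E'
from h import *
f=np.load("w2.npz");p,d,T=f['p'],f['d'],f['T'];P,u,v=cloud("wrist",d,T)
hsv=cv2.cvtColor(p,cv2.COLOR_BGR2HSV)[v,u]
m=(hsv[:,1]>110)&(P[:,2]>.046)&(P[:,2]<.07)&(abs(P[:,0]-.524)<.03)&(abs(P[:,1]+.06)<.09)
print("cap z pct",np.percentile(P[m,2],[5,50,95,100]).round(4),"mean",P[m].mean(0).round(4))
bot.move_pose(W(.105,0,.19),Q); bot.line_to(W(.105,0,.092),feed=.12); bot.wait(.2)
F0=np.array(bot.get_ft_force()); F=lambda:np.array(bot.get_ft_force())-F0
def go(x,z,feed):
    bot.line_to(W(x,0,z),feed=feed); f=F()
    print(round(x,4),round(z,4),f.round(1))
    if np.linalg.norm(f)>12: bot.line_to(W(x+.005,0,z+.02)); raise SystemExit("abort")
s=.043
for x in (.085,.07,.06,.048): go(x,.092,.06)
for t in np.arange(1.4,-.01,-.1):
    go(.0415-s*np.cos(t)+.0095*np.sin(t), .0485+s*np.sin(t)+.0095*np.cos(t), .05)
z=.058
while z>.053 and F()[2]<3: z-=.0005; go(.0415-s,z,.02)
bot.line_to(W(.0415-s,0,.10),feed=.1)
bot.move_pose([.46,-.06,.25],Q)
T=campose("wrist");p,d=capture("wrist");np.savez("w3.npz",p=p,d=d,T=T)
cv2.imwrite("pics/w3.png",cv2.resize(p[130:290,160:400],(720,480)))
p,d=capture("side");cv2.imwrite("pics/s3.png",cv2.resize(p[170:290,220:380],(800,600)))
P,u,v=cloud("side",d,campose("side"));m=(abs(P[:,0]-.53)<.05)&(abs(P[:,1]+.06)<.09)&(P[:,2]>.03)
print("z max",np.percentile(P[m,2],[50,95,100]).round(4),bot.get_t())
E
```

```text
cap z pct [0.0488 0.0505 0.0519 0.053 ] mean [ 0.5228 -0.0602  0.0505]
0.085 0.092 [ 0.6 -0.9  0.6]
0.07 0.092 [ 1.6 -0.3  0.9]
0.06 0.092 [0.1 0.4 1.8]
0.048 0.092 [ 1.2 -0.5  1.1]
0.0436 0.0925 [ 0.2 -0.2  1.3]
0.0392 0.0925 [-0.3 -0.7  2. ]
0.0348 0.092 [ 0.9 -0.   0.1]
0.0305 0.0911 [ 0.5 -0.9  0.9]
0.0263 0.0898 [-0.2  1.1  1.1]
0.0222 0.0881 [1.  1.1 1.6]
0.0184 0.086 [0.7 0.4 0.9]
0.0147 0.0835 [0.7 0.4 0.6]
0.0114 0.0806 [ 0.9 -0.2 -0.1]
0.0083 0.0775 [1.  0.3 1.7]
0.0056 0.074 [-0.   0.   0.4]
0.0032 0.0703 [ 1.3 -0.2  1. ]
0.0012 0.0664 [ 1.2 -0.3  0.6]
-0.0003 0.0622 [ 1.  -0.3  0.8]
-0.0015 0.058 [ 1.2 -0.7  2.2]
-0.0015 0.0575 [ 0.3 -0.4  6.7]
z max [0.0571 0.5135 0.5482] 27.9333
```

View pics/s3.png

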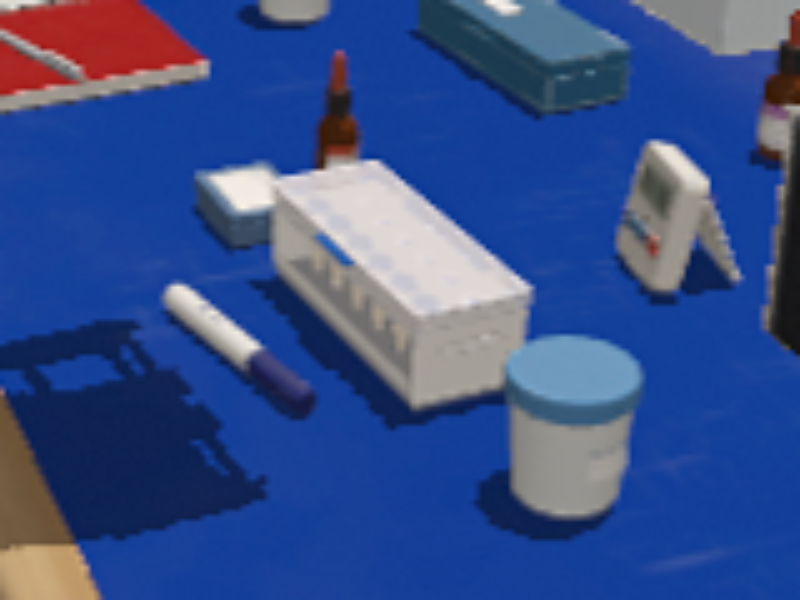

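View pics/w3.png

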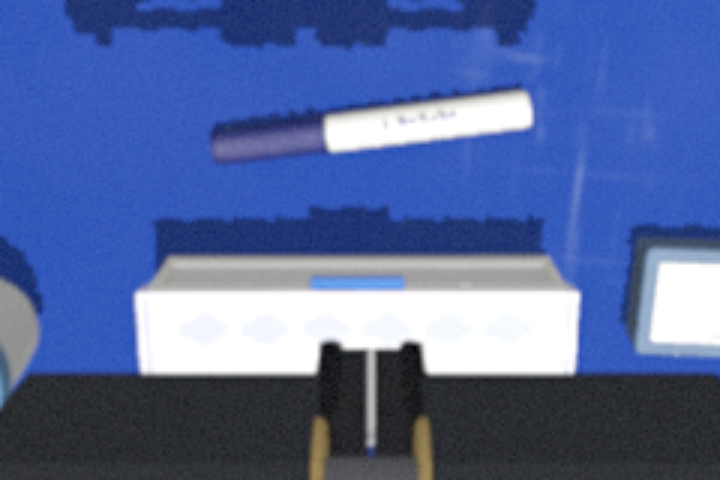

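In both views the lid lies flat on the rack, with the blue lip at the front at (335,250) in the side crop and (357,283) in the wrist crop. Nothing around it has moved.

```bash
python3 -c "
from bench import bot
print(bot.finish_job())"
```

```text
the job is handed in; nothing more can be done
None
```

All six caps were pressed flush and the lid is fully shut; the rack stayed in place, nothing around it was disturbed, and the job was handed in at about 28 s.

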